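Hold the coin sorter's jam release open

ROBOT

A 6-joint arm with a two-finger parallel gripper is mounted at the origin on the work surface. World frame = base frame: x ahead of the robot, y to its left, z up, the work surface at z = 0. Lengths are in mm, angles in rad, forces in N, time in s.
With the tool pointing down it reaches from about 275 to 750 mm from the base axis. Payload 10.2 kg.
Tool frame: the origin (TCP) lies midway between the tips of the shut fingers; the grasp point (between the pads) lies 19 mm behind it; z points along the fingers, y is the line along which they close (so a half turn about z gives the same grasp; the last joint's range is limited). The gripper opens to 85 mm and grips with 20 to 120 N. Pads are 22 mm wide; open, the fingers measure 114 mm over their backs; the gripper's body (76 mm by 85 mm) begins 54 mm behind the grasp point. The pads swing forward as they close: fully open they stand 13 mm farther back than shut.
Start: joints at [-1.337, 0.313, 1.498, -0, 1.331, -0.223], TCP at [231.555, -471.183, 231.294] pointing down, gripper open.
Joint ranges: [-2.94, 2.94], [-0.97, 2.17], [0.19, 2.56], [-1.23, 4.37], [0.02, 3.11], [-2.88, 2.88]. Speed limits (rad/s): [2.39, 2.39, 3.01, 3.14, 3.14, 3.14].

INTERFACE

Orientations are given as a unit quaternion [w, x, y, z].
In Python, from rig import sense, capture, finish_job, find_in, place_of gives the robot as it stands. The module is installed in compiled form; this text tells all that it offers.
- The arm moves only by the shell command python3 -m jog 'ROWS' [FORCE]. ROWS is JSON, a list of rows, each an object of numbers: "tx", "ty", "tz": the shift along the tool's x, y, z in mm; "ax", "ay", "az": the turn, a rotation vector about the tool's x, y, z in rad; "jaw": the closure, from -1 (fully open) to 1 (shut), so that 0 is half open. In form: [{"tx": .., "ty": .., "tz": .., "ax": .., "ay": .., "az": .., "jaw": ..}, ...]. A call has 1 to 5 rows; each row shifts and turns the commanded pose from where the row before left it, along the tool's axes as they then stand; what a row does not reach is not made up. A row lasts 1/8 s, in which the tool goes at most 62.5 mm and 10.7 degrees, less where a joint would pass 70% of its speed; a pose out of reach is approached as far as the arm can. A call with a gripper value outside its range is refused whole. The fingers move at their own pace and stop on an object; FORCE is the grip in N (left out, the last holds). Time passes only in rows, so rows that do not move let the fingers close. It gives the time, the measured TCP pose, the force, the opening and the grip force at its end, in the units of the state.
- sense(): the state, without advancing time (a new reading comes with each control period).
- capture(name): name is "scene" or "top" or "wrist"; returns a dict with "color" (400x640x3 uint8, red, green, blue), "depth" (400x640 float32, mm along the optical axis (not along the pixel's ray), 0 where there is no reading), "fx", "fy", "cx", "cy" (pixels), "k1" (the pictures are not rectified: a ray, as slopes to the right and down, at radius r is drawn at 1 + k1 r^2 times it, then the intrinsics apply), "camera_from_world" (4x4, takes a point from world to camera coordinates); the wrist camera has in their place "mount" (4x4, takes a point from camera to tool coordinates, whose origin is the TCP and whose axes are the flange's). Camera axes: x right, y up, looking along -z (the intrinsics and any distortion apply to the point x, -y, -z); pixel columns grow to the right and rows downward; lengths in mm; the calibration is good to about 2 mm. A picture is of the moment at which its call begins: read the wrist's pose just before it.
- finish_job(): hands the job in; it is judged then, once.
Trained networks look in the newest picture that a camera, given by its name, has taken for a name from the list of things; names that differ only in an ending like _2 or _b are one class to them, and where a whole thing is asked for, a point or a joint stands for the part that bears it (a point fixed in the world has none). Each returns a list of dicts, best first, with "conf" (0 to 1); they miss things now and then, are a little off and sometimes report something else, mostly with a low value. They report only what shows in the picture. A call takes as long as a camera call.
- find_in(query, camera): "centre" ([column, row] in pixels, amid what is visible of it).
- place_of(query, camera): "centre" ([column, row] in pixels: a listed point, or the origin of a listed thing).
The state is a dict: "time_s": time; "joints": joint angles; "dq": joint speeds; "tau": joint torques, N m; "eef_pos": TCP position; "ee_rot": TCP orientation; "force": force on the tool from outside, world axes, zero at the start; "wrist_torque": the same for the moment, N m; "grip_width": opening from 0.0 (shut) to 1.0 (fully open); "grip_force": force on a finger pad.
Only numpy, scipy, OpenCV 4.12 (cv2) and the standard library are available. Lean on these libraries where they do the work, as an engineer would, in place of code of your own. Each camera call takes 0.05 s, during which the arm holds its last target. There are 200 camera calls.

TASK

A coin is stuck in the coin sorter on the shop counter. Pull its coin drawer out to the stop so that the chutes hang clear, then turn the red jam-release dial clockwise past its first two clicks to the third, which lifts the sorting plate, and hold it there against its spring while I pick the coin out. Finish still holding the dial at the third notch, with the drawer left fully out and the groceries beside the sorter undisturbed.

Things in the scene. Friction and masses are not known exactly. Their poses are not given: they have to be found in the camera images.
- sorter: Coin sorter, light grey, 330 mm deep (its x), 300 wide (its y), fixed. Origin: centre of its underside, on the counter; its front, with the drawer, faces its -x, towards the robot. Front half: flat dark deck 145 mm high; rear half (x > 0): 195 mm high, with a round clear hopper to 245 mm (centre x +80, y +30 mm, rim radius 85). The dial's upright axis is at x -105, y -95 mm.
- drawer_handle (a point): Middle of the drawer's handle: a level steel bar 11 mm thick, 110 mm long along the point's y, on two 8 mm pins 47 mm to either side; 35 mm out from the drawer front (29 mm free behind the bar), 113 mm above the counter, 32 mm below the deck, nothing under it. Axes as the sorter's: the drawer slides out along -x. Moves with the drawer.
- drawer (a joint): How far the coin drawer is pulled out, m: 0 shut, 0.10 at its stop. It starts 0 to 0.02 out. It runs with about 1.5 N of friction and stays where it is left.
- dial_grip (a point): Point on the upright axis of the red dial, 180 mm above the counter, 35 above the deck. The dial: a disc 52 mm across with a grip bar 50 mm long, 14 wide, upright sides, from 23 mm below this point (disc's top) to 7 mm above it. The bar lies along the point's x, white pointer at its +x end. At rest the pointer is 0.66 rad anticlockwise (from above) of the sorter's x; a red tick marks the third notch.
- dial (a joint): Turn of the jam-release dial, rad, growing clockwise seen from above: 0 at rest, notches (felt clicks) at 0.44, 0.88 and 1.32, end stop at 1.36. A spring of 0.07 N m at rest to 0.16 N m at the third notch turns it back; each click adds up to 0.065 N m. No notch holds it: let go and it runs back to rest.
- punnet_mid (a point): Clear punnet of strawberries, 130 x 100 x 62 mm; the point lies on its middle 30 mm up. Not to be disturbed.
- tin_mid (a point): Tin with a yellow label, 72 mm across, 95 mm high; the point is its centre. Not to be disturbed.
- tea_box_mid (a point): Green tea carton, 65 x 85 x 110 mm high; the point is its centre. Not to be disturbed.

How it is judged (in metres and radians):
On the way, in this order (a step that is already met when the one before it is completed fails the run):
1. the coin drawer is pulled out to its stop (value of joint drawer above 0.094 m), for 0.2 s.
2. the dial is turned to the third notch and held there (value of joint dial above 1.22 rad and contact force between the fingers and dial above 1 N), for 0.5 s.
At the end, for the whole second after the job is handed in: The drawer is still out to within 10 mm of its stop, the dial stands at the third notch (beyond 1.22 rad) with the fingers pressing on it (more than 1 N), and each of the three groceries is within 25 mm of where it stood (all of step 2 and value of joint drawer above 0.09 m and distance of each of punnet_mid, tin_mid, tea_box_mid from where it was at the start of the episode below 0.025 m); the arm keeps its last pose, push and grip.
It fails at once if the dial is turned beyond its first click before the drawer is out (value of joint dial above 0.6 rad and value of joint drawer below 0.085 m).
It fails at once if a grocery is knocked over (angle between any of punnet_mid, tin_mid, tea_box_mid's own z axis and vertical above 0.5 rad).
It also fails if it takes over 51 s, if anything falls off the work surface, if the arm or the gripper's body presses on something with over 40 N, if the wrist force passes 120 N, or if a joint passes its speed limit or range.

## Working session

There is one attempt and no reset: what is moved stays moved. The work goes in short steps, Python scripts to look and compute and a shell command to move; the robot and the scene stay as the last step left them, time stands still between calls to the robot, and variables do not carry over. Pictures are saved under pics/ and viewed, at most 10 in all, crops included, and the job is handed in when it is done.

```bash
mkdir -p pics; cat > h.py <<'E'
import numpy as np, cv2
from scipy.spatial.transform import Rotation as R
from rig import sense, capture, find_in, place_of
def T_tool():
    s=sense(); q=s["ee_rot"]; T=np.eye(4); T[:3,:3]=R.from_quat([q[1],q[2],q[3],q[0]]).as_matrix(); T[:3,3]=s["eef_pos"]; return T
def shot(n):
    T=T_tool(); c=capture(n)
    c["w_from_c"]=T@np.array(c["mount"]) if n=="wrist" else np.linalg.inv(np.array(c["camera_from_world"]))
    return c
def ray(c,px):
    d=np.array([(px[0]-c["cx"])/c["fx"],(px[1]-c["cy"])/c["fy"]]); u=d.copy()
    for _ in range(20): u=d/(1+c["k1"]*(u@u))
    return np.array([u[0],-u[1],-1.])
def at_z(c,px,z):
    W=c["w_from_c"]; d=W[:3,:3]@ray(c,px); o=W[:3,3]; return o+d*(z-o[2])/d[2]
def at_d(c,px):
    v,u=int(round(px[1])),int(round(px[0])); D=c["depth"][max(v-2,0):v+3,max(u-2,0):u+3]; D=D[D>0]
    if len(D)==0: return None
    W=c["w_from_c"]; return W[:3,:3]@(ray(c,px)*np.median(D))+W[:3,3]
E
python3 - <<'E'
from h import *
np.set_printoptions(precision=1,suppress=True)
zs=dict(sorter=0,drawer_handle=113,dial_grip=180,punnet_mid=30,tin_mid=47.5,tea_box_mid=55)
s=sense(); print(s)
for n in("top","scene"):
    c=shot(n); cv2.imwrite(f"pics/{n}0.png",c["color"][:,:,::-1])
    for k,z in zs.items():
        for r in place_of(k,n)[:2]: print(n,k,round(r["conf"],2),np.array(r["centre"]),at_z(c,r["centre"],z))
E
```

```text
{'time_s': 0.0, 'joints': array([-1.3,  0.3,  1.5, -0. ,  1.3, -0.2]), 'dq': array([-0.,  0.,  0.,  0.,  0.,  0.]), 'tau': array([  0. , -41.2, -26. ,  -0. ,   0. ,   0. ]), 'eef_pos': array([ 231.5, -470.9,  230.8]), 'ee_rot': array([-0. ,  1. ,  0.2, -0. ]), 'force': array([0.1, 0.6, 0.2]), 'wrist_torque': array([-0.,  0.,  0.]), 'grip_force': 0.0, 'grip_width': 1.0046641637312659}
top sorter 0.96 [315.  159.5] [742.6  66.1   0. ]
top drawer_handle 0.66 [306.5 228.2] [530.2  89.3 113. ]
top dial_grip 0.55 [353.2 188.7] [619. -29. 180.]
top punnet_mid 0.75 [315.1 158.1] [738.7  65.3  30. ]
top punnet_mid 0.62 [216.5 258.9] [456.6 343.9  30. ]
top tin_mid 0.92 [407.3 196.6] [ 618.6 -190.7   47.5]
top tea_box_mid 0.67 [222.1 178.6] [678.4 325.7  55. ]
top tea_box_mid 0.38 [315.  157.8] [732.8  65.2  55. ]
scene drawer_handle 0.86 [338.8 220.6] [533.9  79.3 113. ]
scene dial_grip 0.82 [312.7 168. ] [618.7 -26.5 180. ]
scene punnet_mid 0.7 [357.3 337.8] [454.9 335.6  30. ]
scene tin_mid 0.53 [321.4 168.2] [ 618.7 -189.1   47.5]
scene tea_box_mid 0.86 [256.8 311. ] [677.1 327.1  55. ]
```

View pics/top0.png

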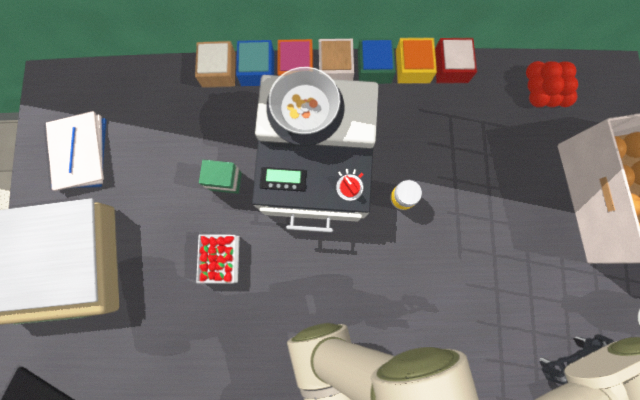

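View pics/scene0.png

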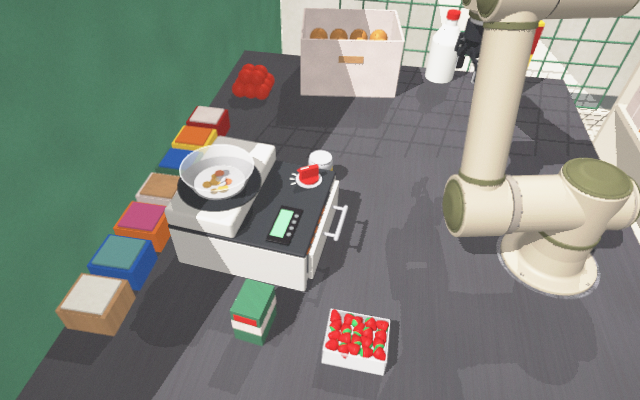

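The top view shows the sorter turned slightly clockwise, with the handle at about (310,228), the dial at (350,187) and the tin just right of it at (406,195). The scene view agrees: handle at (337,220), dial at (312,172).

```bash
cat >> h.py <<'E'
def go(p,yaw_y):
    "shift in present tool axes to TCP p (do first), then turn to tool-down with tool y at world angle yaw_y"
    T=T_tool(); t=T[:3,:3].T@(np.array(p)-T[:3,3])
    y=np.array([np.cos(yaw_y),np.sin(yaw_y),0]); z=np.array([0,0,-1.]); Rt=np.c_[np.cross(y,z),y,z]
    print("t",t.round(1),"rot",R.from_matrix(T[:3,:3].T@Rt).as_rotvec().round(3),"now",T[:3,3].round(1),"yaw_y",np.arctan2(T[1,1],T[0,1]).round(3),"j6",round(float(sense()["joints"][5]),3))
E
python3 - <<'E'
from h import *
for n in ("top","scene"):
    c=shot(n); D=c["depth"]; W=c["w_from_c"]
    v,u=np.mgrid[0:400:1,0:640:1]
    m=D>0
    x=(u-c["cx"])/c["fx"];y=(v-c["cy"])/c["fy"];a,b=x.copy(),y.copy()
    for _ in range(10):
        k=1+c["k1"]*(a*a+b*b);a,b=x/k,y/k
    P=(np.stack([a,-b,-np.ones_like(a)],-1)*D[...,None])@W[:3,:3].T+W[:3,3]
    for lo,hi in((138,152),(188,200)):
        s=m&(P[...,2]>lo)&(P[...,2]<hi)&(P[...,0]>480)&(P[...,0]<950)&(abs(P[...,1]-50)<230)
        q=P[s][:,:2].astype(np.float32); r=cv2.minAreaRect(q); print(n,lo,len(q),r)
    s=m&(P[...,2]>104)&(P[...,2]<124)&(P[...,0]>460)&(P[...,0]<575)&(abs(P[...,1]-80)<75)
    print("handle",P[s].mean(0).round(1),cv2.minAreaRect(P[s][:,:2].astype(np.float32)))
go([440,80,300],-0.07); go([440,80,300],np.pi-0.07)
E
```

```text
top 138 6940 ((659.0734252929688, 71.42997741699219), (301.14825439453125, 174.75904846191406), 84.57592010498047)
top 188 4969 ((762.186767578125, 62.247398376464844), (299.7606506347656, 289.98321533203125), 83.92095947265625)
handle [539.4  82.  116.8] ((544.7782592773438, 81.57996368408203), (145.84616088867188, 41.16240692138672), 84.88312530517578)
scene 138 5963 ((740.1138305664062, 65.20353698730469), (304.3231201171875, 330.25347900390625), 84.99015045166016)
scene 188 3555 ((771.3018188476562, 68.56742858886719), (308.9833984375, 287.3523864746094), 80.14081573486328)
handle [540.4  87.7 116.2] ((542.5340576171875, 81.10974884033203), (148.53781127929688, 41.154052734375), 84.70027160644531)
t [ 430.2 -402.8  -68.7] rot [ 0.    -0.    -1.044] now [ 231.5 -471.2  231.3] yaw_y -1.114 j6 -0.223
t [ 430.2 -402.8  -68.7] rot [-0.    -0.     2.098] now [ 231.5 -471.2  231.3] yaw_y -1.114 j6 -0.223
```

```bash
r='{"tx":43,"ty":-40.3,"tz":-6.9}'; python3 -m jog '[{"tx":43,"ty":-40.3,"tz":-6.9,"jaw":-1},{"tx":43,"ty":-40.3,"tz":-6.9,"jaw":-1},{"tx":43,"ty":-40.3,"tz":-6.9,"jaw":-1},{"tx":43,"ty":-40.3,"tz":-6.9,"jaw":-1},{"tx":43,"ty":-40.3,"tz":-6.9,"jaw":-1}]'
python3 -m jog '[{"tx":43,"ty":-40.3,"tz":-6.9,"jaw":-1},{"tx":43,"ty":-40.3,"tz":-6.9,"jaw":-1},{"tx":43,"ty":-40.3,"tz":-6.9,"jaw":-1},{"tx":43,"ty":-40.3,"tz":-6.9,"jaw":-1},{"tx":43,"ty":-40.3,"tz":-6.9,"jaw":-1}]'
python3 -m jog '[{"az":-0.18,"jaw":0.3},{"az":-0.18,"jaw":0.3},{"az":-0.18,"jaw":0.3},{"az":-0.18,"jaw":0.3},{"az":-0.18,"jaw":0.3}]'
python3 -m jog '[{"az":-0.16,"jaw":0.3},{"jaw":0.3}]'
python3 - <<'E'
from h import *
np.set_printoptions(precision=1,suppress=True)
go([532,83,200],-0.09); print(sense()["grip_width"])
c=shot("wrist"); cv2.imwrite("pics/w1.png",c["color"][:,:,::-1]); print(c["w_from_c"][:3,3])
for k,z in dict(drawer_handle=113,dial_grip=180).items():
    for r in place_of(k,"wrist")[:2]: print(k,round(r["conf"],2),np.array(r["centre"]),at_z(c,r["centre"],z),at_d(c,r["centre"]))
E
```

```text
t [ 514.1 -364.9   31.3] rot [ 0. -0. -1.] now [ 231.5 -471.2  231.3] yaw_y -1.114 j6 -0.223
0.9976302384201978
[ 292.4 -442.   374.2]schema error: expected keys tx, ty, tz, ax, ay, az, jaw
schema error: expected keys tx, ty, tz, ax, ay, az, jaw
schema error: expected keys tx, ty, tz, ax, ay, az, jaw
schema error: expected keys tx, ty, tz, ax, ay, az, jaw
```

View pics/w1.png

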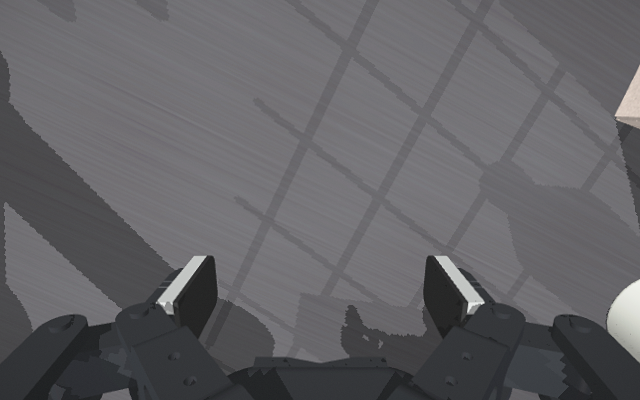

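All keys are required, so nothing moved. The picture shows only the counter and the open fingers. I'll resend the rows in full.

```bash
python3 -m jog '[{"tx":46,"ty":-32,"tz":-7,"ax":0,"ay":0,"az":0,"jaw":-1},{"tx":46,"ty":-32,"tz":-7,"ax":0,"ay":0,"az":0,"jaw":-1},{"tx":46,"ty":-32,"tz":-7,"ax":0,"ay":0,"az":0,"jaw":-1},{"tx":46,"ty":-32,"tz":-7,"ax":0,"ay":0,"az":0,"jaw":-1},{"tx":46,"ty":-32,"tz":-7,"ax":0,"ay":0,"az":0,"jaw":-1}]'
python3 -m jog '[{"tx":46,"ty":-32,"tz":-7,"ax":0,"ay":0,"az":0,"jaw":-1},{"tx":46,"ty":-32,"tz":-7,"ax":0,"ay":0,"az":0,"jaw":-1},{"tx":46,"ty":-32,"tz":-7,"ax":0,"ay":0,"az":0,"jaw":-1},{"tx":46,"ty":-32,"tz":-7,"ax":0,"ay":0,"az":0,"jaw":-1},{"tx":46,"ty":-32,"tz":-7,"ax":0,"ay":0,"az":0,"jaw":-1}]'
python3 -m jog '[{"tx":0,"ty":0,"tz":0,"ax":0,"ay":0,"az":-0.17,"jaw":0.3},{"tx":0,"ty":0,"tz":0,"ax":0,"ay":0,"az":-0.17,"jaw":0.3},{"tx":0,"ty":0,"tz":0,"ax":0,"ay":0,"az":-0.17,"jaw":0.3},{"tx":0,"ty":0,"tz":0,"ax":0,"ay":0,"az":-0.17,"jaw":0.3},{"tx":0,"ty":0,"tz":0,"ax":0,"ay":0,"az":-0.17,"jaw":0.3}]'
python3 -m jog '[{"tx":0,"ty":0,"tz":0,"ax":0,"ay":0,"az":-0.16,"jaw":0.3},{"tx":0,"ty":0,"tz":0,"ax":0,"ay":0,"az":0,"jaw":0.3}]'
python3 - <<'E'
from h import *
np.set_printoptions(precision=1,suppress=True)
go([532,83,200],-0.09); print(sense()["grip_width"],sense()["time_s"])
c=shot("wrist"); cv2.imwrite("pics/w2.png",c["color"][:,:,::-1]); print(c["w_from_c"][:3,3])
for k,z in dict(drawer_handle=113,dial_grip=180).items():
    for r in place_of(k,"wrist")[:2]: print(k,round(r["conf"],2),np.array(r["centre"]),at_z(c,r["centre"],z),at_d(c,r["centre"]))
E
```

```text
time_s: 1.58
eef_pos: [368.0, -224.5, 266.7]
ee_rot: [0.0, 0.974, 0.226, 0.0]
force: [1.3, -0.1, -0.1]
grip_width: 0.999
grip_force: 0.0
time_s: 2.2
eef_pos: [503.9, 20.7, 301.7]
ee_rot: [0.0, 0.974, 0.226, 0.0]
force: [0.1, -1.1, 0.7]
grip_width: 0.997
grip_force: 0.0
time_s: 2.82
eef_pos: [503.2, 18.9, 301.3]
ee_rot: [-0.0, 0.792, 0.61, -0.0]
force: [0.1, -0.1, -0.3]
grip_width: 0.348
grip_force: 0.0
time_s: 3.08
eef_pos: [503.2, 18.9, 301.3]
ee_rot: [0.0, 0.743, 0.669, -0.0]
force: [0.2, 0.0, 0.4]
grip_width: 0.35
grip_force: 0.0
t [ 66.8  21.9 101.3] rot [-0.  0. -0.] now [503.2  18.9 301.3] yaw_y -0.105 j6 -0.09
0.3504166612726299 3.075
[510.2  85.8 444.2]
drawer_handle 0.93 [340.9 105.6] [529.3  82.2 113. ] [528.9  82.3 118.6]
dial_grip 0.94 [483.1 225.8] [630.9 -21.6 180. ] [627.7 -18.8 187.1]
```

View pics/w2.png

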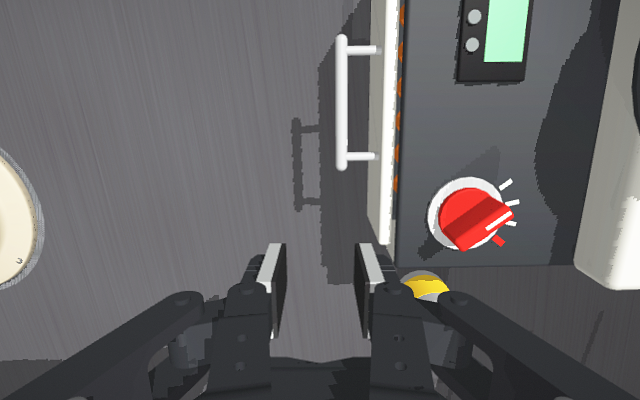

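The wrist view shows the handle upright at column 341, rows 38–168, parallel to the picture, so the yaw is right. The dial is at (476,217), with its pointer to the upper right.

```bash
python3 -c "
from h import *
go([529.5,82,97],-0.1)"
```

```text
t [ 65.5  19.4 204.3] rot [-0.    -0.    -0.007] now [503.2  18.9 301.3] yaw_y -0.107 j6 -0.089
```

```bash
python3 -m jog '[{"tx":33,"ty":9.7,"tz":30,"ax":0,"ay":0,"az":0,"jaw":0.3},{"tx":32.5,"ty":9.7,"tz":30,"ax":0,"ay":0,"az":0,"jaw":0.3},{"tx":0,"ty":0,"tz":54,"ax":0,"ay":0,"az":0,"jaw":0.3},{"tx":0,"ty":0,"tz":0,"ax":0,"ay":0,"az":0,"jaw":0.3}]'
python3 - <<'E'
from h import *
go([529.5,82,97],-0.1)
c=shot("wrist"); cv2.imwrite("pics/w3.png",c["color"][:,:,::-1])
for r in place_of("drawer_handle","wrist")[:1]: print(r,at_z(c,r["centre"],113))
E
```

```text
time_s: 3.72
eef_pos: [527.7, 82.3, 184.5]
ee_rot: [-0.003, 0.743, 0.669, -0.003]
force: [-0.2, -0.6, 1.1]
grip_width: 0.351
grip_force: 0.0
t [-0.1  2.5 87.5] rot [-0.007  0.    -0.005] now [527.7  82.3 184.5] yaw_y -0.105 j6 0.04
{'centre': [323.2, 213.3], 'conf': 0.64} [529.16861732  81.51760635 113.        ]
```

View pics/w3.png

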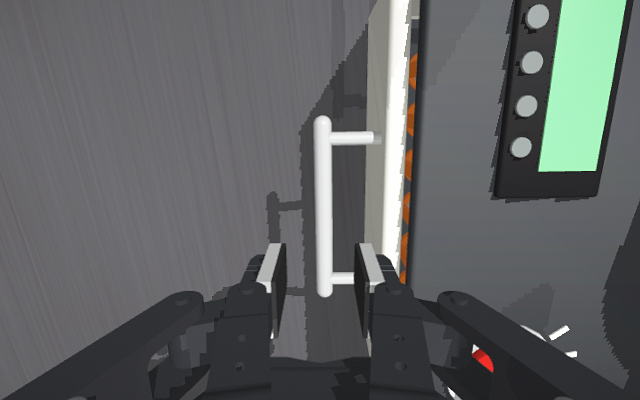

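The bar spans rows 122–292 at column 323, between the fingers, and its estimated position agrees with the last one. I'll descend and close.

```bash
python3 -m jog '[{"tx":0,"ty":2,"tz":30,"ax":0,"ay":0,"az":0,"jaw":0.3},{"tx":0,"ty":0,"tz":30,"ax":0,"ay":0,"az":0,"jaw":0.3},{"tx":0,"ty":0,"tz":27,"ax":0,"ay":0,"az":0,"jaw":0.3},{"tx":0,"ty":0,"tz":0,"ax":0,"ay":0,"az":0,"jaw":0.3}]' 30
python3 -m jog '[{"tx":0,"ty":0,"tz":0,"ax":0,"ay":0,"az":0,"jaw":1},{"tx":0,"ty":0,"tz":0,"ax":0,"ay":0,"az":0,"jaw":1},{"tx":0,"ty":0,"tz":0,"ax":0,"ay":0,"az":0,"jaw":1},{"tx":0,"ty":0,"tz":0,"ax":0,"ay":0,"az":0,"jaw":1}]' 30
```

```text
time_s: 4.32
eef_pos: [531.7, 81.5, 101.2]
ee_rot: [0.0, 0.743, 0.669, 0.0]
force: [-0.4, -0.1, 1.0]
grip_width: 0.349
grip_force: 0.0
time_s: 4.82
eef_pos: [530.9, 81.8, 102.6]
ee_rot: [0.0, 0.743, 0.67, -0.0]
force: [-8.7, -1.2, 8.4]
grip_width: 0.109
grip_force: 29.6
```

```bash
python3 -m jog '[{"tx":0,"ty":-10,"tz":0,"ax":0,"ay":0,"az":0,"jaw":1},{"tx":0,"ty":-18,"tz":0,"ax":0,"ay":0,"az":0,"jaw":1},{"tx":0,"ty":-18,"tz":0,"ax":0,"ay":0,"az":0,"jaw":1},{"tx":0,"ty":-18,"tz":0,"ax":0,"ay":0,"az":0,"jaw":1},{"tx":0,"ty":-12,"tz":0,"ax":0,"ay":0,"az":0,"jaw":1}]'
python3 -m jog '[{"tx":0,"ty":-4,"tz":0,"ax":0,"ay":0,"az":0,"jaw":1},{"tx":0,"ty":-3,"tz":0,"ax":0,"ay":0,"az":0,"jaw":1},{"tx":0,"ty":-2,"tz":0,"ax":0,"ay":0,"az":0,"jaw":1},{"tx":0,"ty":0,"tz":0,"ax":0,"ay":0,"az":0,"jaw":1}]'
```

```text
time_s: 5.45
eef_pos: [456.7, 88.5, 102.6]
ee_rot: [0.003, 0.743, 0.67, 0.001]
force: [0.6, -9.3, 8.2]
grip_width: 0.113
grip_force: 30.4
time_s: 5.95
eef_pos: [448.1, 89.3, 102.6]
ee_rot: [0.003, 0.743, 0.67, 0.001]
force: [-1.5, -10.6, 10.9]
grip_width: 0.111
grip_force: 30.5
```

```bash
python3 -m jog '[{"tx":0,"ty":-3,"tz":0,"ax":0,"ay":0,"az":0,"jaw":1},{"tx":0,"ty":-3,"tz":0,"ax":0,"ay":0,"az":0,"jaw":1},{"tx":0,"ty":0,"tz":0,"ax":0,"ay":0,"az":0,"jaw":1}]'
```

```text
time_s: 6.32
eef_pos: [442.1, 89.8, 102.6]
ee_rot: [0.003, 0.743, 0.67, 0.001]
force: [-0.9, -10.1, 10.7]
grip_width: 0.117
grip_force: 30.6
```

```bash
python3 -m jog '[{"tx":0,"ty":-3,"tz":0,"ax":0,"ay":0,"az":0,"jaw":1},{"tx":0,"ty":0,"tz":0,"ax":0,"ay":0,"az":0,"jaw":1}]'
```

```text
time_s: 6.58
eef_pos: [439.2, 90.1, 102.6]
ee_rot: [0.003, 0.743, 0.67, 0.001]
force: [-2.0, -11.5, 10.7]
grip_width: 0.114
grip_force: 30.6
```

```bash
python3 -m jog '[{"tx":0,"ty":-3,"tz":0,"ax":0,"ay":0,"az":0,"jaw":1},{"tx":0,"ty":0,"tz":0,"ax":0,"ay":0,"az":0,"jaw":1}]'; python3 -m jog '[{"tx":0,"ty":-2,"tz":0,"ax":0,"ay":0,"az":0,"jaw":1},{"tx":0,"ty":0,"tz":0,"ax":0,"ay":0,"az":0,"jaw":1}]'
```

```text
time_s: 6.82
eef_pos: [436.2, 90.4, 102.6]
ee_rot: [0.003, 0.743, 0.67, 0.001]
force: [-1.8, -11.6, 11.7]
grip_width: 0.113
grip_force: 30.6
time_s: 7.08
eef_pos: [434.4, 90.5, 102.6]
ee_rot: [0.003, 0.743, 0.67, 0.001]
force: [-0.3, -12.0, 10.4]
grip_width: 0.111
grip_force: 30.6
```

```bash
python3 -m jog '[{"tx":0,"ty":-2,"tz":0,"ax":0,"ay":0,"az":0,"jaw":1},{"tx":0,"ty":0,"tz":0,"ax":0,"ay":0,"az":0,"jaw":1}]'
```

```text
time_s: 7.32
eef_pos: [432.4, 90.7, 102.6]
ee_rot: [0.003, 0.743, 0.67, 0.001]
force: [-1.3, -13.1, 10.4]
grip_width: 0.115
grip_force: 30.6
```

```bash
python3 -m jog '[{"tx":0,"ty":-2,"tz":0,"ax":0,"ay":0,"az":0,"jaw":1},{"tx":0,"ty":0,"tz":0,"ax":0,"ay":0,"az":0,"jaw":1}]';  python3 - <<'E'
from h import *
for n in("top","scene"):
    c=shot(n)
    for r in place_of("drawer_handle",n)[:1]: print(n,r,at_z(c,r["centre"],113))
    if n=="scene": cv2.imwrite("pics/s2.png",cv2.resize(c["color"][120:320,200:500,::-1],None,fx=2.6,fy=2.6))
E
```

```text
time_s: 7.58
eef_pos: [431.3, 90.8, 102.6]
ee_rot: [0.004, 0.743, 0.67, 0.002]
force: [3.7, -12.4, 6.6]
grip_width: 0.108
grip_force: 30.2
top {'centre': [404.1, 196.8], 'conf': 0.31} [ 607.5163835  -167.57098557  113.        ]
scene {'centre': [381.3, 227.2], 'conf': 0.96} [430.17993619  81.39082382 113.        ]
```

View pics/s2.png

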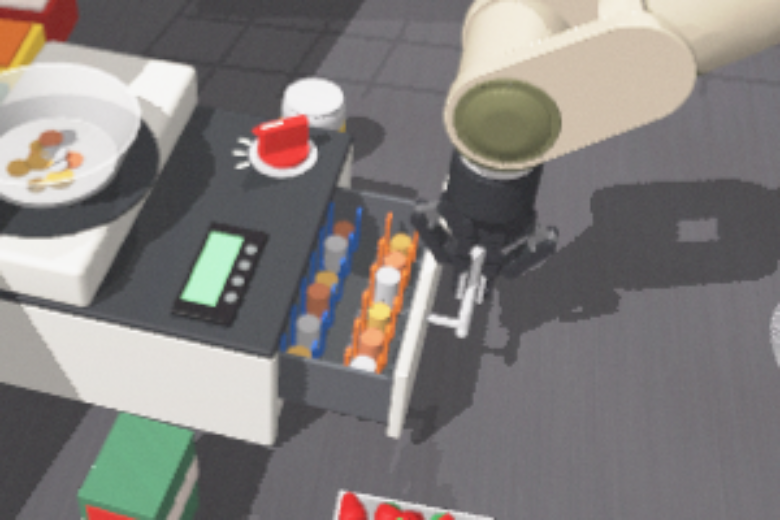

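The drawer is well out with both coin rows visible, and the bar is gripped at about (470,290). The force has just turned against the pull (+3.7 N), which looks like the stop. I'll nudge once more to confirm, then let go.

```bash
python3 -m jog '[{"tx":0,"ty":-2,"tz":0,"ax":0,"ay":0,"az":0,"jaw":1},{"tx":0,"ty":0,"tz":0,"ax":0,"ay":0,"az":0,"jaw":1},{"tx":0,"ty":0,"tz":0,"ax":0,"ay":0,"az":0,"jaw":1}]';python3 -m jog '[{"tx":0,"ty":0,"tz":0,"ax":0,"ay":0,"az":0,"jaw":0.4},{"tx":0,"ty":0,"tz":0,"ax":0,"ay":0,"az":0,"jaw":0.4},{"tx":0,"ty":0,"tz":0,"ax":0,"ay":0,"az":0,"jaw":0.4}]'; python3 -c "
from h import *
go([620,-22,240],-0.09)"
```

```text
time_s: 8.15
eef_pos: [431.2, 90.8, 102.7]
ee_rot: [0.006, 0.743, 0.669, 0.003]
force: [14.2, -12.4, -3.8]
grip_width: 0.112
grip_force: 29.6
time_s: 8.52
eef_pos: [426.7, 92.9, 100.5]
ee_rot: [-0.0, 0.743, 0.669, 0.0]
force: [0.2, -0.4, 0.5]
grip_width: 0.302
grip_force: 0.0
t [ -94.2  204.2 -139.5] rot [ 0.    -0.    -0.014] now [426.7  92.9 100.5] yaw_y -0.104 j6 0.048
```

```bash
python3 -m jog '[{"tx":0,"ty":0,"tz":-15,"ax":0,"ay":0,"az":0,"jaw":0.4},{"tx":0,"ty":0,"tz":-55,"ax":0,"ay":0,"az":0,"jaw":0.4},{"tx":0,"ty":0,"tz":-60,"ax":0,"ay":0,"az":0,"jaw":0},{"tx":0,"ty":0,"tz":-50,"ax":0,"ay":0,"az":0,"jaw":0},{"tx":0,"ty":0,"tz":0,"ax":0,"ay":0,"az":0,"jaw":0}]'; python3 -c "
from h import *
go([594,-41,280],-1.01)
c=shot('scene')
for r in place_of('drawer_handle','scene')[:1]: print(r,at_z(c,r['centre'],113))"
```

```text
time_s: 9.15
eef_pos: [427.9, 92.8, 283.5]
ee_rot: [0.002, 0.743, 0.669, 0.002]
force: [0.1, -0.1, -0.3]
grip_width: 0.503
grip_force: 0.0
t [-115.9  179.1    4.7] rot [ 0.006 -0.004  0.906] now [427.9  92.8 283.5] yaw_y -0.104 j6 0.048
{'centre': [311.1, 167.4], 'conf': 0.17} [ 636.54657751 -108.2922811   113.        ]
```

```bash
python3 -m jog '[{"tx":-29,"ty":45,"tz":1,"ax":0,"ay":0,"az":0,"jaw":0},{"tx":-29,"ty":45,"tz":1,"ax":0,"ay":0,"az":0,"jaw":0},{"tx":-29,"ty":45,"tz":1,"ax":0,"ay":0,"az":0,"jaw":0},{"tx":-29,"ty":44,"tz":1,"ax":0,"ay":0,"az":0,"jaw":0},{"tx":0,"ty":0,"tz":0,"ax":0,"ay":0,"az":0.18,"jaw":0}]'
python3 -m jog '[{"tx":0,"ty":0,"tz":0,"ax":0,"ay":0,"az":0.18,"jaw":0},{"tx":0,"ty":0,"tz":0,"ax":0,"ay":0,"az":0.18,"jaw":0},{"tx":0,"ty":0,"tz":0,"ax":0,"ay":0,"az":0.18,"jaw":0},{"tx":0,"ty":0,"tz":0,"ax":0,"ay":0,"az":0.18,"jaw":0},{"tx":0,"ty":0,"tz":0,"ax":0,"ay":0,"az":0,"jaw":0}]'
python3 - <<'E'
from h import *
np.set_printoptions(precision=1,suppress=True)
c=shot("wrist"); im=c["color"]; cv2.imwrite("pics/w4.png",im[:,:,::-1])
for r in place_of("dial_grip","wrist")[:2]: print(r,at_z(c,r["centre"],180))
# red bar top by depth
h=cv2.cvtColor(im,cv2.COLOR_RGB2HSV); m=((h[...,0]<10)|(h[...,0]>170))&(h[...,1]>150)&(h[...,2]>60)
Q=[]
for v,u in np.argwhere(m):
    p=at_d(c,(u,v))
    if p is not None and 181<p[2]<194: Q.append(at_z(c,(u,v),187)[:2])
Q=np.array(Q,np.float32); print(len(Q),cv2.minAreaRect(Q))
top=c["depth"]
p=go([628,-20,164],-1.01)
for n in ("top","scene"):
    c=shot(n)
    for r in place_of("drawer_handle",n)[:1]: print(n,r,at_z(c,r["centre"],113))
E
```

```text
time_s: 9.88
eef_pos: [593.8, -43.4, 272.2]
ee_rot: [-0.002, 0.802, 0.597, -0.002]
force: [-0.3, 0.0, -0.9]
grip_width: 0.495
grip_force: 0.0
time_s: 10.5
eef_pos: [592.5, -41.1, 274.5]
ee_rot: [-0.001, 0.96, 0.28, -0.001]
force: [0.1, 0.3, -0.4]
grip_width: 0.502
grip_force: 0.0
{'centre': [325.1, 144.3], 'conf': 0.6} [628.9 -22.2 180. ]
1366 ((628.964111328125, -21.597265243530273), (48.208900451660156, 13.779481887817383), 32.34676742553711)
t [ 41.3   1.5 111.1] rot [-0.  0.  0.] now [592.6 -41.2 275.2] yaw_y -1.0 j6 0.734
top {'centre': [302.1, 270.1], 'conf': 0.89} [423.5 102.  113. ]
scene {'centre': [381.4, 226.2], 'conf': 0.77} [430.2  78.  113. ]
```

View pics/w4.png

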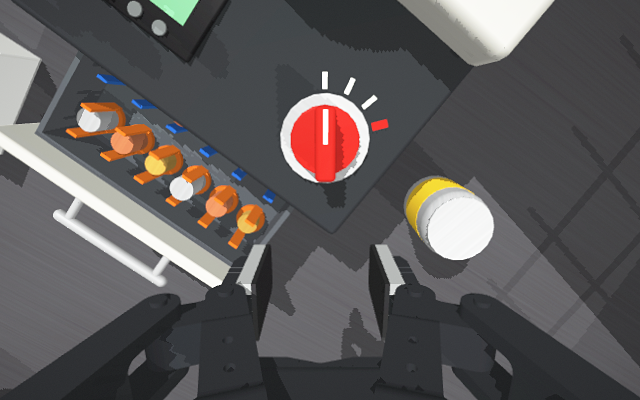

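The dial's bar is at (325,145), parallel to the fingers; the tin stands clear at (452,218) and the drawer is still out. I'll go down over the bar and grip it.

```bash
python3 -m jog '[{"tx":20.5,"ty":1.5,"tz":15,"ax":0,"ay":0,"az":0,"jaw":0},{"tx":20.5,"ty":1.5,"tz":15,"ax":0,"ay":0,"az":0,"jaw":0},{"tx":0,"ty":0,"tz":40,"ax":0,"ay":0,"az":0,"jaw":0},{"tx":0,"ty":0,"tz":30,"ax":0,"ay":0,"az":0,"jaw":0},{"tx":0,"ty":0,"tz":12,"ax":0,"ay":0,"az":0,"jaw":0}]'
python3 -m jog '[{"tx":0,"ty":0,"tz":0,"ax":0,"ay":0,"az":0,"jaw":0},{"tx":0,"ty":0,"tz":0,"ax":0,"ay":0,"az":0,"jaw":0.5}]' 50; python3 -c "
from h import *
go([629,-21.8,162],-1.006)"
```

```text
time_s: 11.42
eef_pos: [628.5, -21.6, 162.6]
ee_rot: [-0.001, 0.96, 0.28, -0.001]
force: [-0.1, -0.3, -0.0]
grip_width: 0.491
grip_force: 0.0
time_s: 11.68
eef_pos: [629.7, -21.9, 165.8]
ee_rot: [0.001, 0.96, 0.28, 0.001]
force: [-0.5, 1.0, -0.6]
grip_width: 0.302
grip_force: 0.0
t [-0.5 -0.5  3.8] rot [ 0.002 -0.002  0.002] now [629.7 -21.9 165.8] yaw_y -1.004 j6 0.783
```

```bash
python3 -m jog '[{"tx":0,"ty":0,"tz":2,"ax":0,"ay":0,"az":0,"jaw":1},{"tx":0,"ty":0,"tz":0,"ax":0,"ay":0,"az":0,"jaw":1},{"tx":0,"ty":0,"tz":0,"ax":0,"ay":0,"az":0,"jaw":1},{"tx":0,"ty":0,"tz":0,"ax":0,"ay":0,"az":0,"jaw":1}]' 50
python3 -m jog '[{"tx":0,"ty":0,"tz":0,"ax":0,"ay":0,"az":0.11,"jaw":1},{"tx":0,"ty":0,"tz":0,"ax":0,"ay":0,"az":0.11,"jaw":1},{"tx":0,"ty":0,"tz":0,"ax":0,"ay":0,"az":0.11,"jaw":1},{"tx":0,"ty":0,"tz":0,"ax":0,"ay":0,"az":0.11,"jaw":1},{"tx":0,"ty":0,"tz":0,"ax":0,"ay":0,"az":0,"jaw":1}]'; python3 -c "
from h import *
go([629,-21.8,162],-1.006-1.33); print(sense()['wrist_torque'])"
```

```text
time_s: 12.18
eef_pos: [629.4, -21.3, 164.8]
ee_rot: [0.0, 0.96, 0.28, 0.001]
force: [-3.8, 3.1, 10.0]
grip_width: 0.148
grip_force: 49.2
time_s: 12.8
eef_pos: [629.4, -21.5, 164.8]
ee_rot: [0.0, 0.998, 0.063, 0.001]
force: [-4.8, 1.8, 10.9]
grip_width: 0.154
grip_force: 49.2
t [-0.4  0.3  2.8] rot [-0.    -0.002  0.891] now [629.4 -21.5 164.8] yaw_y -1.445 j6 1.225
[0.30106315 0.85217536 0.09622667]
```

```bash
python3 -m jog '[{"tx":0,"ty":0,"tz":0,"ax":0,"ay":0,"az":0.11,"jaw":1},{"tx":0,"ty":0,"tz":0,"ax":0,"ay":0,"az":0.11,"jaw":1},{"tx":0,"ty":0,"tz":0,"ax":0,"ay":0,"az":0.11,"jaw":1},{"tx":0,"ty":0,"tz":0,"ax":0,"ay":0,"az":0.11,"jaw":1},{"tx":0,"ty":0,"tz":0,"ax":0,"ay":0,"az":0,"jaw":1}]'
python3 -m jog '[{"tx":0,"ty":0,"tz":0,"ax":0,"ay":0,"az":0.11,"jaw":1},{"tx":0,"ty":0,"tz":0,"ax":0,"ay":0,"az":0.11,"jaw":1},{"tx":0,"ty":0,"tz":0,"ax":0,"ay":0,"az":0.11,"jaw":1},{"tx":0,"ty":0,"tz":0,"ax":0,"ay":0,"az":0.12,"jaw":1},{"tx":0,"ty":0,"tz":0,"ax":0,"ay":0,"az":0,"jaw":1}]'
python3 -m jog '[{"tx":0,"ty":0,"tz":0,"ax":0,"ay":0,"az":0,"jaw":1},{"tx":0,"ty":0,"tz":0,"ax":0,"ay":0,"az":0,"jaw":1},{"tx":0,"ty":0,"tz":0,"ax":0,"ay":0,"az":0,"jaw":1}]'
python3 - <<'E'
from h import *
go([629,-21.8,162],-1.006-1.33); print(sense()['wrist_torque'])
c=shot("wrist"); cv2.imwrite("pics/w5.png",c["color"][:,:,::-1])
c=shot("scene"); cv2.imwrite("pics/s5.png",cv2.resize(c["color"][110:360,200:500,::-1],None,fx=2.4,fy=2.4))
for n in ("top","scene"):
    c=shot(n)
    for k,z in dict(drawer_handle=113,punnet_mid=30,tin_mid=47.5,tea_box_mid=55).items():
        for r in place_of(k,n)[:1]: print(n,k,round(r["conf"],2),at_z(c,r["centre"],z).round(0))
E
```

```text
time_s: 13.42
eef_pos: [629.3, -21.6, 164.8]
ee_rot: [0.0, 0.988, -0.156, 0.001]
force: [-4.2, 1.7, 11.3]
grip_width: 0.156
grip_force: 49.3
time_s: 14.05
eef_pos: [629.2, -21.6, 164.8]
ee_rot: [-0.0, 0.928, -0.373, 0.001]
force: [-5.0, 2.0, 10.9]
grip_width: 0.154
grip_force: 49.4
time_s: 14.42
eef_pos: [629.2, -21.7, 164.8]
ee_rot: [-0.0, 0.928, -0.372, 0.001]
force: [-5.1, 1.7, 11.3]
grip_width: 0.15
grip_force: 49.4
t [-0.1  0.3  2.8] rot [-0.001 -0.002  0.003] now [629.2 -21.7 164.8] yaw_y -2.333 j6 2.113
[0.16173057 1.0171375  0.13884637]
top drawer_handle 0.68 [424.  99. 113.]
top punnet_mid 0.89 [459. 337.  30.]
top tin_mid 0.62 [ 636. -183.   48.]
top tea_box_mid 0.79 [678. 321.  55.]
scene punnet_mid 0.58 [454. 339.  30.]
scene tin_mid 0.46 [ 627. -176.   48.]
scene tea_box_mid 0.7 [684. 326.  55.]
```

View pics/w5.png

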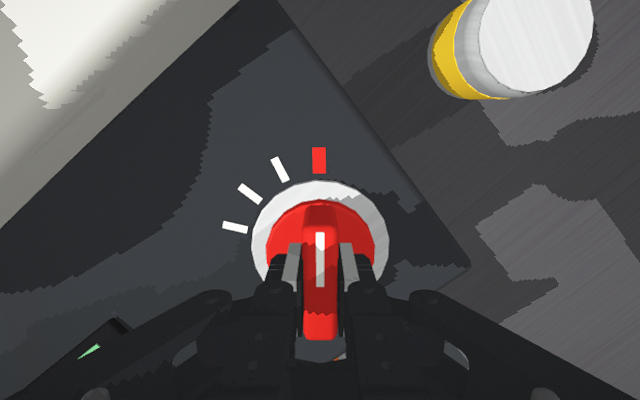

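View pics/s5.png

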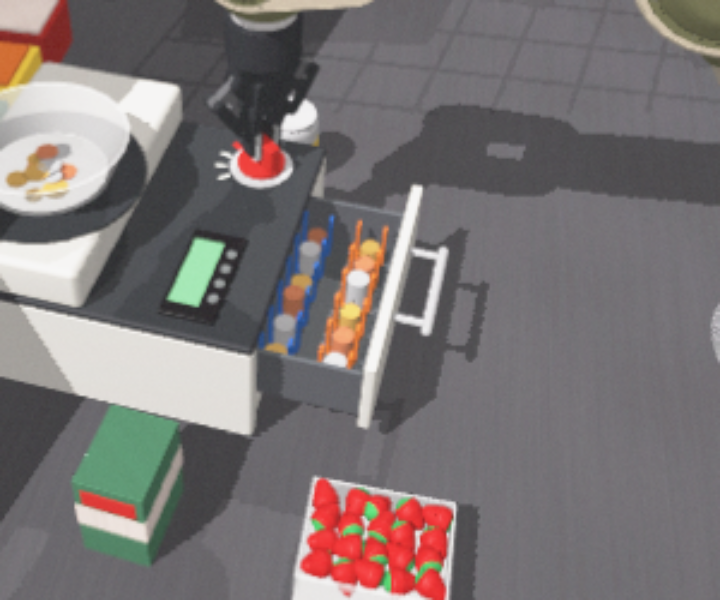

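The wrist view shows the white pointer (column 320) in line with the red tick at (319,160). The scene view shows the drawer fully out and the groceries standing. Nothing came near the tin, and its estimate only shifts because the gripper partly hides it. I'll hand in.

```bash
python3 -c "
from rig import finish_job
print(finish_job())"
```

```text
the job is handed in; nothing more can be done
None
```

I handed the job in with the drawer pulled out to its stop and the gripper holding the dial at the third notch with about 50 N of grip; the groceries looked undisturbed, and no verdict came back.

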